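# Fit the shelf sheet in the sample rack above the container that stands in it

### The job

One of three containers (a vial, an amber bottle or a dropper bottle) is already standing in the sample rack at the left. Pick up the shelf sheet by its black handle and slide it, handle towards you, onto the lowest pair of rails that lies clear above that container, and push it gently past the sprung catch until it is fully home against the depth stop, then let go. Never force it or jam it, and leave all three containers standing where they are.

Things in the scene. Friction and masses are not known exactly. Their poses are not given: they have to be found in the camera images.
- sheet: Loose aluminium shelf sheet, 0.18 to 0.29 kg, lying flat, tail to the left. Origin: underside, below the middle of the black handle; +x points from handle to tail, z up. Plate 4 mm thick, 100 mm wide (y -50 to 50) from x = 48 to its tail at x = 165 mm; a 50 mm wide tongue (x -16 to 50 mm) carries the handle. A low rim (z to 10 mm) stands on the plate within y +-36, x 59 to 151 mm.
- sheet_handle (a point): Grip point of the sheet's black handle, 30 mm above the sheet's underside. The handle is a block 14 mm thick along the sheet's x, 46 mm wide along y, z = 4 to 40 mm over the underside: pinch it across its thickness, from above. Axes as the sheet's.
- sheet_tail (a point): Middle of the sheet's tail edge, underside, 165 mm from the handle. Tail corners are rounded (6 mm); the right edge (y = -50) has an 8 mm deep notch, about 12 to 22 mm before the tail, into which the rack's catch rod drops.
- rack: Fixed open-topped aluminium rack on the table at the left, 132 mm wide, 172 mm deep, 177 mm high. Origin: middle of its open mouth, on the table; +x into the rack (yaw within 0.12 rad of straight ahead), z up. Three pairs of steel channel rails run from x = 0 to 68 mm. The rack, with its rails, catch and stop, must never feel more than 25 N from the sheet; 15 N is plenty.
- rail_low (a point): Middle of the mouth of the lowest rail pair, at the height of its ledges (58 mm), on which the sheet's side edges slide. Each channel is 7 mm high for the 4 mm sheet and leaves the sheet 1.5 mm of play on either side; mouths are flared by about 5 mm over x = -13 to 0 mm. Axes as the rack's.
- rail_mid (a point): The same for the middle rail pair (91 mm).
- rail_high (a point): The same for the highest rail pair (124 mm). All pairs share the catch: an upright sprung roller, 8 mm diameter, mounted on the depth stop 13 mm before its face, at the right-hand edge. The sheet's tail meets it 14 to 17 mm before home and takes 4 to 10 N to pass it; then the roller drops into the sheet's notch and draws it home.
- rack_bay (a point): Point on the table in the rack, 45 mm behind the middle of its mouth; the container in the rack stands within 12 mm of it. Behind it the depth stop, two upright flats serving all rail pairs, is clamped by hand: its face lies anywhere from 88 to 124 mm behind the mouth and is not measured, so feel for it. Home, the sheet's tail touches it and the handle is 41 to 77 mm in front of the mouth.
- vial: Small glass vial with a white screw cap, diameter 17, 45 mm high: the 58 mm rail pair is the lowest that clears it. Origin: centre of its underside.
- amber_bottle: Amber glass bottle with a black cap, diameter 33, 81 mm high: the 91 mm rail pair is the lowest that clears it. Origin: centre of its underside.
- dropper_bottle: White squeeze bottle with a needle nozzle, diameter 40, 104 mm high to the tip: only the 124 mm rail pair clears it. Origin: centre of its underside.
Things that resemble listed ones, but are neither listed nor needed, are in the scene too. There is more than one size of the vial; the job needs the smallest.

How it is judged (in metres and radians):
On the way, in this order (a step that is already met when the one before it is completed fails the run):
1. the sheet is lifted off the table (height (world z) of sheet above 0.03 m), for 0.2 s.
2. the sheet's tail is 30 to 65 mm deep in the lowest rail pair that clears the container standing in the rack (((horizontal distance between vial and rack_bay below 0.04 m and z of sheet in the frame of rack between 0.055 and 0.066 m) or (horizontal distance between amber_bottle and rack_bay below 0.04 m and z of sheet in the frame of rack between 0.088 and 0.099 m) or (horizontal distance between dropper_bottle and rack_bay below 0.04 m and z of sheet in the frame of rack between 0.121 and 0.132 m)) and angle between the x axis of sheet and the x axis of rack, either way round below 0.06 rad and angle between sheet's own z axis and vertical below 0.06 rad and y of sheet in the frame of rack between -0.006 and 0.006 m and x of sheet in the frame of rack between -0.135 and -0.1 m), for 0.1 s.
At the end, for the whole second after the job is handed in: the sheet lies at rest, level, on the lowest rail pair that clears the container in the rack (58 mm pair for the vial, 91 mm for the amber bottle, 124 mm for the dropper bottle), its tail within 2.5 mm of the depth stop's face, released (((horizontal distance between vial and rack_bay below 0.04 m and z of sheet in the frame of rack between 0.055 and 0.063 m) or (horizontal distance between amber_bottle and rack_bay below 0.04 m and z of sheet in the frame of rack between 0.088 and 0.096 m) or (horizontal distance between dropper_bottle and rack_bay below 0.04 m and z of sheet in the frame of rack between 0.121 and 0.129 m)) and angle between the x axis of sheet and the x axis of rack, either way round below 0.06 rad and angle between sheet's own z axis and vertical below 0.06 rad and y of sheet in the frame of rack between -0.006 and 0.006 m and x of depth_stop_c0 in the frame of sheet below 0.1705 m and linear speed of sheet below 0.01 m/s); the robot touches nothing.
It fails at once if the sheet presses on the rack, its rails, catch or stop with more than 25 N (contact force between sheet and rack above 25 N).
It fails at once if the vial is moved more than 15 mm or tipped (distance of vial from where it was at the start of the episode above 0.015 m or angle between vial's own z axis and vertical above 0.3 rad).
It fails at once if the amber bottle is moved more than 15 mm or tipped (distance of amber_bottle from where it was at the start of the episode above 0.015 m or angle between amber_bottle's own z axis and vertical above 0.3 rad).
It fails at once if the dropper bottle is moved more than 15 mm or tipped (distance of dropper_bottle from where it was at the start of the episode above 0.015 m or angle between dropper_bottle's own z axis and vertical above 0.3 rad).
It also fails if it takes over 58 s, if anything falls off the work surface, if the arm or the gripper's body presses on something with over 40 N, if the wrist force passes 120 N, or if a joint passes its speed limit or range.

### The arm

A 6-joint arm with a two-finger parallel gripper is mounted at the origin on a cart in front of the work surface, level with it; the furniture and walls round the work are solid. World frame = base frame: x ahead of the robot, y to its left, z up, the work surface at z = 0. Lengths are in mm, angles in degrees, forces in N, time in s.
With the tool pointing down it reaches from about 300 to 850 mm from the base axis. Payload 4.2 kg.
Tool frame: the origin (TCP) lies midway between the tips of the shut fingers; the grasp point (between the pads) lies 19 mm behind it; z points along the fingers, y is the line along which they close (so a half turn about z gives the same grasp; the last joint's range is limited). The gripper opens to 91 mm and grips with 3 to 60 N. Pads are 32 mm wide; open, the fingers measure 118 mm over their backs; the gripper's body (76 mm by 178 mm) begins 60 mm behind the grasp point.
Start: joints at [69.614, 18.312, 89.639, -0, 72.044, -1.146], TCP at [189.481, 542.903, 180.976] pointing down, gripper open.
Joint ranges: [-177.97, 177.97], [-48.28, 115.42], [12.27, 149.76], [-77.06, 257.06], [2.81, 150.46], [-146.56, 146.56]. Speed limits (degrees/s): [147.25, 147.25, 180, 180, 180, 180].

### API

Orientations are given as [roll, pitch, yaw] about the fixed x, y, z axes, in that order (R = Rz(yaw) Ry(pitch) Rx(roll)).
In Python, from workcell import env gives the robot as it stands.
- The arm moves only by the shell command python3 -m jog 'ROWS' [FORCE]. ROWS is a JSON object of lists of equal length, an entry for each row: "jaw": the finger opening in mm, from 0 to 91.2; "slide": the shift along the tool's x, y, z in units of 30 mm (1.0 is 30 mm), a list of three; "spin": the turn about the tool's z in units of 8 degrees (1.0 is 8 degrees). In form: {"jaw": [jaw, ...], "slide": [[dx, dy, dz], ...], "spin": [spin, ...]}. A call has 1 to 10 rows; each row shifts and turns the commanded pose from where the row before left it, along the tool's axes as they then stand; what a row does not reach is not made up. A row lasts 1/10 s, in which the tool goes at most 50 mm and 8.59 degrees, less where a joint would pass 70% of its speed; a pose out of reach is approached as far as the arm can. A call is refused whole if a number of a shift passes 1 or a number of a turn 1, either way. A call with a gripper value outside its range is refused whole. The fingers move at their own pace and stop on an object; FORCE is the grip in N (left out, the last holds). Time passes only in rows, so rows that do not move let the fingers close. It gives the time, the measured TCP pose, the force, the opening and the grip force at its end, in the units of the state.
- env.state(): the state, without advancing time (a new reading comes with each control period).
- env.grab_frame(name): name is "scene" or "top"; returns the picture (420x560x3 uint8, red, green, blue); there is no depth.
- env.camera_model(name): a dict with "fx", "fy", "cx", "cy" (pixels), "camera_from_world" (4x4, takes a point from world to camera coordinates). Camera axes: x right, y up, looking along -z (the intrinsics and any distortion apply to the point x, -y, -z); pixel columns grow to the right and rows downward; lengths in mm; the calibration is good to about 2 mm. A picture is of the moment at which its call begins. camera_model takes no time and is no camera call.
- env.job_done(): hands the job in; it is judged then, once.
The state is a dict: "time_s": time; "qpos": joint angles; "qvel": joint speeds; "effort": joint torques, N m; "ee_pos": TCP position; "ee_rot": TCP orientation; "force": force on the tool from outside, world axes, zero at the start; "torque": the same for the moment, N m; "gripper_width": finger opening in mm; "gripper_force": force on a finger pad.
Only numpy, scipy, OpenCV 4.12 (cv2) and the standard library are available. Lean on these libraries where they do the work, as an engineer would, in place of code of your own. Each camera call takes 0.05 s, during which the arm holds its last target. There are 200 camera calls.

## Working session

There is one attempt and no reset: what is moved stays moved. The work goes in short steps, Python scripts to look and compute and a shell command to move; the robot and the scene stay as the last step left them, time stands still between calls to the robot, and variables do not carry over. Pictures are saved under pics/ and viewed, at most 10 in all, crops included, and the job is handed in when it is done.

```bash
mkdir -p pics; ls; python3 - <<'E'
from workcell import env
import cv2,numpy as np
for n in("scene","top"):
    f=env.grab_frame(n);cv2.imwrite(f"pics/{n}0.png",f[...,::-1])
    m=env.camera_model(n);print(n,{k:(np.round(v,3).tolist() if k=="camera_from_world" else v) for k,v in m.items()})
print(env.state())
E
```

```text
pics
scene {'fx': 509.2679379163537, 'fy': 509.2679379163537, 'cx': 273.50343168540996, 'cy': 208.04647595458798, 'camera_from_world': [[-0.874, -0.485, -0.004, 520.519], [0.382, -0.694, 0.61, -198.619], [-0.299, 0.531, 0.793, -980.309], [0.0, 0.0, 0.0, 1.0]]}
top {'fx': 393.5935241707277, 'fy': 393.5935241707277, 'cx': 282.090864083271, 'cy': 204.81405159277034, 'camera_from_world': [[-0.027, -1.0, 0.004, 98.664], [0.981, -0.026, 0.191, -527.286], [-0.191, 0.01, 0.982, -885.73], [0.0, 0.0, 0.0, 1.0]]}
{'time_s': 0.1, 'qpos': array([ 6.96152463e+01,  1.83485202e+01,  8.97002972e+01, -2.95067957e-04,
        7.20450028e+01, -1.14562617e+00]), 'qvel': array([-0.0024093 , -0.14348437, -0.16084567,  0.02722476, -0.01104328,
       -0.0040411 ]), 'effort': array([-8.24402578e-04, -4.13333309e+01, -2.32509863e+01,  7.27959559e-02,
        4.22364625e-02, -8.60806790e-05]), 'ee_pos': array([189.28648591, 542.40105136, 180.19300536]), 'ee_rot': array([-1.79906193e+02, -1.59531082e-03,  1.60760962e+02]), 'force': array([ 0.48726451,  0.73019178, -0.06646226]), 'torque': array([0.00344208, 0.02423663, 0.0169739 ]), 'gripper_force': 0.0, 'gripper_width': 91.50114264529016}
```

View pics/scene0.png

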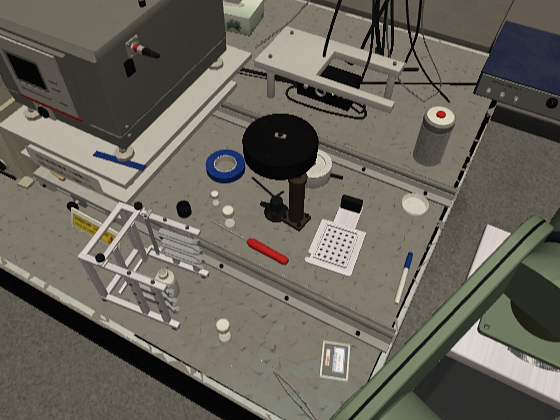

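View pics/top0.png

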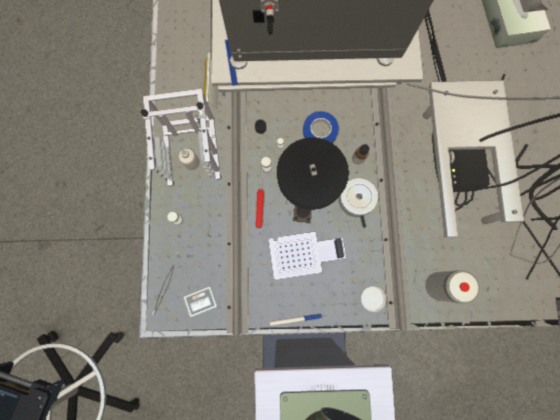

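The scene view shows the sheet at (335,245) with its handle at (351,203), and the rack at (140,265) with a whitish container at (167,280). In the top view the sheet is at (297,255), its handle at (340,248), the rack at (183,135) and its container at (187,157). Could be mistaken for the handle: the black cap (260,127), the knob disc (312,172) and the dark foot (302,213), all in the top view. The handle is the block on the tongue at (340,248). Could be mistaken for the rack container: vials at (280,142), (266,163) and (174,217), and the amber bottle at (362,152). I'll check with a close crop.

```bash
python3 - <<'E'
import cv2,numpy as np
s=cv2.imread("pics/scene0.png");t=cv2.imread("pics/top0.png")
r=lambda a,w,h:cv2.resize(a,(w,h),interpolation=cv2.INTER_CUBIC)
a=r(s[195:335,70:220],429,400) ; b=r(t[85:195,135:235],364,400)
c=r(t[225:285,260:360],333,200); d=r(s[180:280,295:375],160,200); 
o=np.zeros((600,800,3),np.uint8);o[:400,:429]=a;o[:400,432:796]=b;o[400:,:333]=c;o[400:,340:500]=d
o[400:,510:790]=r(s[180:237,180:260],280,200)
cv2.imwrite("pics/crop1.png",o)
E
```

```text
(no output)
```

View pics/crop1.png

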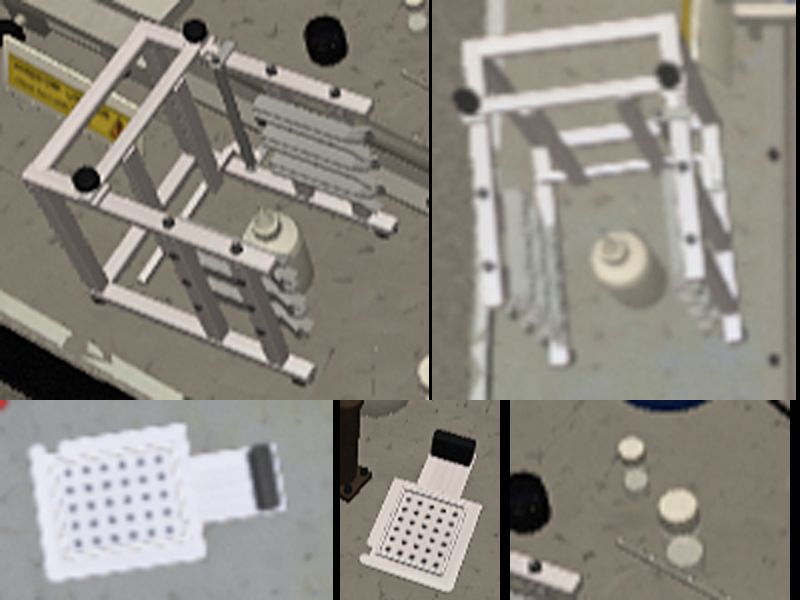

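The bottle in the rack is white with a needle nozzle, so it is the dropper bottle and I need the highest pair (124 mm). In the scene view the right top bar's front end is near (199,231) and the left one's is near (169,287). Next I'll measure the sheet and take magnified patches of the rack ends.

```bash
cat > h.py <<'E'
import cv2,numpy as np
from workcell import env
C={n:env.camera_model(n) for n in("scene","top")}
def proj(n,p):
    c=C[n];q=np.array(c["camera_from_world"])@np.append(p,1)
    return np.array([c["cx"]+c["fx"]*q[0]/-q[2],c["cy"]-c["fy"]*q[1]/-q[2]])
def ray(n,uv):
    c=C[n];M=np.array(c["camera_from_world"]);R=M[:3,:3]
    d=R.T@np.array([(uv[0]-c["cx"])/c["fx"],-(uv[1]-c["cy"])/c["fy"],-1.]);return -R.T@M[:3,3],d/np.linalg.norm(d)
def plane(n,uv,z):
    o,d=ray(n,uv);return o+d*(z-o[2])/d[2]
def tri(us,ut):
    A=np.zeros((3,3));b=np.zeros(3);L=[ray("scene",us),ray("top",ut)]
    for o,d in L:
        P=np.eye(3)-np.outer(d,d);A+=P;b+=P@o
    p=np.linalg.solve(A,b);return p,[round(float(np.linalg.norm(np.cross(p-o,d))),1) for o,d in L]
E
python3 - <<'E'
from h import *
s=cv2.imread("pics/scene0.png");t=cv2.imread("pics/top0.png")
np.set_printoptions(precision=1,suppress=True)
for n,im,(x0,y0,x1,y1) in(("top",t,(262,225,355,285)),("scene",s,(300,185,370,280))):
    k=im[y0:y1,x0:x1]; g=cv2.cvtColor(k,cv2.COLOR_BGR2GRAY)
    w=(g>195 if n=="top" else g>175).astype(np.uint8); w=cv2.morphologyEx(w,cv2.MORPH_CLOSE,np.ones((5,5)))
    p=cv2.morphologyEx(w,cv2.MORPH_OPEN,np.ones((31,31) if n=="top" else (27,27)))
    cs,_=cv2.findContours(w,0,1);c=max(cs,key=cv2.contourArea).reshape(-1,2)+[x0,y0]
    W=np.array([plane(n,q,4)[:2] for q in c],np.float32)
    print(n,"sheet hull rect world",cv2.minAreaRect(W))
    # plate part only
    bx=cv2.minAreaRect(W); 
    b=(g<75).astype(np.uint8);nn,l,st,ce=cv2.connectedComponentsWithStats(b)
    i=1+np.argmax(st[1:,4]);print(" handle px",ce[i]+[x0,y0],st[i])
    hc=cv2.findContours((l==i).astype(np.uint8),0,1)[0][0].reshape(-1,2)+[x0,y0]
    H=np.array([plane(n,q,40)[:2] for q in hc],np.float32);print(" handle rect z40",cv2.minAreaRect(H))
z=lambda im,x,y:cv2.resize(im[y:y+37,x:x+50],(398,298),interpolation=cv2.INTER_CUBIC)
o=np.zeros((600,800,3),np.uint8)
o[:298,:398]=z(t,140,148);o[:298,402:]=z(t,175,148);o[302:,:398]=z(s,160,270);o[302:,402:]=z(s,175,215)
cv2.imwrite("pics/crop2.png",o)
E
```

```text
top sheet hull rect world ((416.1545104980469, 36.846923828125), (99.13480377197266, 158.10372924804688), 6.840794563293457)
 handle px [336.8 247.8] [73 15  5 17 32]
 handle rect z40 ((424.604736328125, -41.62700653076172), (38.07115936279297, 5.0334792137146), 5.0780439376831055)
scene sheet hull rect world ((416.8623352050781, 33.37722396850586), (98.79051971435547, 169.9319305419922), 7.077821254730225)
 handle px [351.2 203.2] [ 40  10  23  18 288]
 handle rect z40 ((423.38531494140625, -32.834651947021484), (47.334266662597656, 36.983253479003906), 7.065039157867432)
```

View pics/crop2.png

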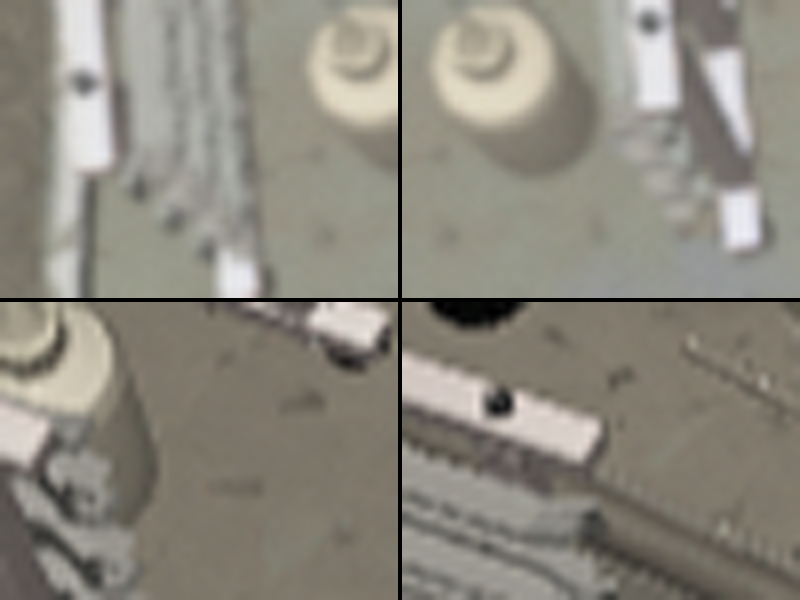

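The crop shows the front ends of the rack's top bars at about (151.6,169.6) and (207.4,161.6) in the top view, and about (165.5,288.2) and (199.5,232.6) in the scene view. The screws and stop knobs are also visible, so I'll triangulate all of these.

```bash
python3 - <<'E'
from h import *
np.set_printoptions(precision=1,suppress=True)
P={"Lend":((165.5,288.2),(151.6,169.6)),"Rend":((199.5,232.6),(207.4,161.6)),"RscrF":((187.1,227.5),(206.2,150.6)),"RscrB":((165.1,219.5),(204,130.9)),
"LscrF":((152.9,281.4),(150.4,158.3)),"LscrB":((128.7,272.6),(149,137.7)),"knobL":((100.4,257.2),(144.6,112.5)),"knobR":((138.2,205.5),(199.8,105.6)),"handle":((352.5,200),(339.6,247.9))}
for k,(a,b) in P.items():
    print(k,*tri(a,b),"z177:",plane("scene",a,177)[:2],plane("top",b,177)[:2])
for n,u in(("scene",(352.5,200)),("top",(339.6,247.9))):print(plane(n,u,40))
print("rail tips high z128",plane("top",(157.2,171.2),128),plane("top",(203.6,166.2),128))
# predicted handle top corners
for y in(-46.5,):
  for n in C:print(n,proj(n,[426.5,y,40]))
E
```

```text
Lend [596.3 365.3 148.9] [0.8, 0.8] z177: [583.7 375.5] [587.1 355.7]
Rend [610.4 244.9 149.3] [0.2, 0.2] z177: [596.9 259.3] [601.4 239.7]
RscrF [635.  247.4 151.4] [0.5, 0.5] z177: [621.9 260.7] [625.6 242.4]
RscrB [680.1 252.5 152.2] [0.4, 0.4] z177: [665.9 265.2] [669.7 247.5]
LscrF [619.9 367.  154.1] [0.7, 0.7] z177: [608.9 375.3] [611.7 359.1]
LscrB [667.5 372.5 151.9] [0.4, 0.4] z177: [653.6 381.3] [657.4 363.8]
knobL [718.5 378.2 169.4] [0.3, 0.3] z177: [713.9 380.8] [714.7 375.3]
knobR [732.  259.1 168.9] [0.5, 0.5] z177: [727.1 263.2] [727.6 257.2]
handle [425.7 -49.6  30.9] [0.2, 0.2] z177: [394.3  65.5] [413.9 -27.4]
[423.9 -42.4  40. ]
[424.8 -48.3  40. ]
rail tips high z128 [597.7 359.5 128. ] [606.5 257.1 128. ]
scene [352.2 198.3]
top [338.8 247.2]
```

The residuals are under 1 mm. Rack yaw is about 6.5°, its lateral line is −0.113x+0.994y≈234.4, and its mouth is near (603,305). The handle is at about (425.7,−48), with the sheet's x axis at 96.9°. That means turning the tool +26.1° (spin −3.27) and shifting it by (−5.46,−20.48) units.

```bash
python3 -m jog '{"jaw":[40,40,40,40,40,40,40,40,40,40],"slide":[[0,0,0],[0,0,0],[0,0,0],[0,0,0],[-0.25,-0.95,0],[-0.25,-0.95,0],[-0.25,-0.95,0],[-0.25,-0.95,0],[-0.25,-0.95,0],[-0.25,-0.95,0]],"spin":[-0.82,-0.82,-0.82,-0.81,0,0,0,0,0,0]}' 30
python3 -m jog '{"jaw":[40,40,40,40,40,40,40,40,40,40],"slide":[[-0.25,-0.95,0],[-0.25,-0.95,0],[-0.25,-0.95,0],[-0.25,-0.95,0],[-0.25,-0.95,0],[-0.25,-0.95,0],[-0.25,-0.95,0],[-0.25,-0.95,0],[-0.25,-0.95,0],[-0.25,-0.95,0]],"spin":[0,0,0,0,0,0,0,0,0,0]}'
python3 -m jog '{"jaw":[40,40,40,40,40,40,40,40],"slide":[[-0.25,-0.95,0],[-0.25,-0.95,0],[-0.25,-0.95,0.4],[-0.25,-0.95,0.7],[-0.25,-0.7,0.9],[0,0,0],[0,0,0],[0,0,0]],"spin":[0,0,0,0,0,0,0,0]}'
```

```text
time_s: 1.1
ee_pos: [254.8, 377.2, 180.6]
ee_rot: [-180.0, -0.0, -173.1]
force: [0.4, -0.0, 0.1]
gripper_width: 39.8
gripper_force: 0.0
time_s: 2.1
ee_pos: [363.5, 103.5, 180.8]
ee_rot: [180.0, -0.0, -173.1]
force: [0.3, 0.6, -0.7]
gripper_width: 40.2
gripper_force: 0.0
time_s: 2.9
ee_pos: [417.3, -24.1, 121.8]
ee_rot: [180.0, 0.1, -173.0]
force: [0.6, 0.4, 0.2]
gripper_width: 39.7
gripper_force: 0.0
```

```bash
python3 -m jog '{"jaw":[40,40,40,40,40,40],"slide":[[-0.18,-0.82,0],[0,0,0.6],[0,0,0.6],[0,0,0.6],[0,0,0],[0,0,0]],"spin":[0,0,0,0,0,0]}'
python3 - <<'E'
from h import *
r=lambda a,w,h:cv2.resize(a,(w,h),interpolation=cv2.INTER_CUBIC)
s=env.grab_frame("scene")[...,::-1];t=env.grab_frame("top")[...,::-1]
p=env.state()["ee_pos"];print(p,proj("scene",p),proj("top",p))
cv2.imwrite("pics/crop3.png",np.hstack([r(s[150:250,300:400],400,400),r(t[200:300,280:380],400,400)]))
E
```

```text
time_s: 3.5
ee_pos: [425.9, -48.0, 68.0]
ee_rot: [-180.0, 0.1, -173.0]
force: [-0.7, 0.1, 0.2]
gripper_width: 40.3
gripper_force: 0.0
[426.45462417 -48.30368889  68.29382785] [354.10537233 189.33731022] [341.40234451 246.13456164]
```

View pics/crop3.png

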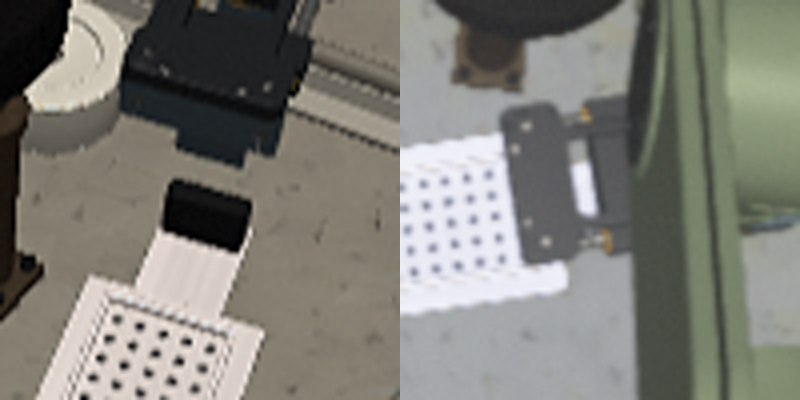

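The scene crop shows the fingers right above the handle (about (352,203) in full scene pixels), and the top crop shows them straddling it. Next I go down, close, and check.

```bash
python3 -m jog '{"jaw":[40,40,40,40,40],"slide":[[0,0,0.6],[0,0,0.6],[0,0,0.4],[0,0,0.3],[0,0,0]],"spin":[0,0,0,0,0]}' 
python3 -m jog '{"jaw":[0,0,0,0,0,0],"slide":[[0,0,0],[0,0,0],[0,0,0],[0,0,0],[0,0,0],[0,0,0]],"spin":[0,0,0,0,0,0]}' 50
```

```text
time_s: 4.1
ee_pos: [425.2, -48.4, 9.7]
ee_rot: [180.0, -0.0, -173.1]
force: [-0.4, 0.9, -0.3]
gripper_width: 40.5
gripper_force: 0.0
time_s: 4.7
ee_pos: [425.4, -48.6, 10.0]
ee_rot: [180.0, 0.0, -173.1]
force: [0.6, -0.5, -0.5]
gripper_width: 0.1
gripper_force: 0.0
```

The fingers shut on nothing. I'll look.

```bash
python3 - <<'E'
from h import *
r=lambda a,w,h:cv2.resize(a,(w,h),interpolation=cv2.INTER_CUBIC)
s=env.grab_frame("scene")[...,::-1];t=env.grab_frame("top")[...,::-1]
p=env.state()["ee_pos"];print(p,proj("scene",p),proj("top",p))
cv2.imwrite("pics/f4s.png",s);cv2.imwrite("pics/f4t.png",t)
cv2.imwrite("pics/crop4.png",np.hstack([r(s[150:250,300:400],400,400),r(t[200:300,260:360],400,400)]))
E
```

```text
[425.38409261 -48.58643199   9.96159422] [351.40686561 206.29009265] [337.88972517 248.6799772 ]
```

View pics/crop4.png

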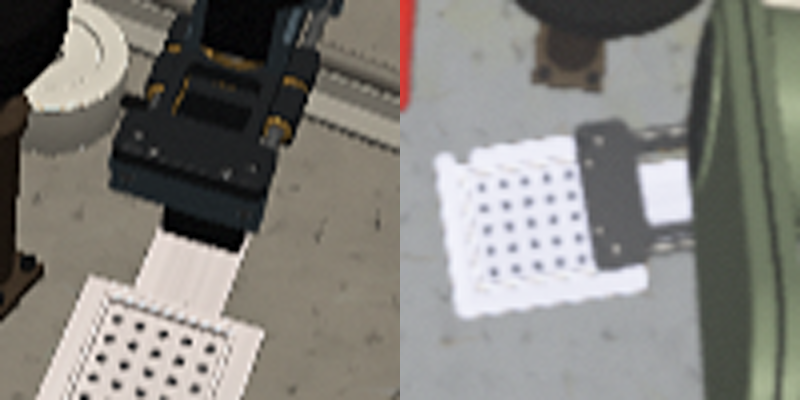

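The width reading (0.1) doesn't fit what the picture shows. The far plate at top pixels (305–320, 230–268) has only moved in part of the way, and the handle's dark band is still under it at scene pixel (351,210). A slow small lift will settle it without harm.

```bash
python3 -m jog '{"jaw":[0,0,0,0,0,0,0],"slide":[[0,0,-0.1],[0,0,-0.2],[0,0,-0.3],[0,0,-0.4],[0,0,-0.4],[0,0,0],[0,0,0]],"spin":[0,0,0,0,0,0,0]}'
python3 - <<'E'
from h import *
r=lambda a,w,h:cv2.resize(a,(w,h),interpolation=cv2.INTER_CUBIC)
s=env.grab_frame("scene")[...,::-1];t=env.grab_frame("top")[...,::-1]
st=env.state();p=st["ee_pos"];print(p,proj("scene",p),proj("top",p),st["gripper_width"],st["gripper_force"],st["torque"])
cv2.imwrite("pics/f5s.png",s);cv2.imwrite("pics/f5t.png",t)
cv2.imwrite("pics/crop5.png",np.hstack([r(s[150:270,290:410],400,400),r(t[200:300,260:360],400,400)]))
E
```

```text
time_s: 5.5
ee_pos: [425.6, -48.6, 52.3]
ee_rot: [-180.0, 0.1, -173.1]
force: [-0.2, -0.1, -0.2]
gripper_width: 0.6
gripper_force: 0.0
[424.97930131 -48.51689956  51.66690553] [353.84048528 194.47744157] [340.44121578 247.39420155] 0.4771888434340687 0.0 [0.05653345 0.02310008 0.03136043]
```

View pics/crop5.png

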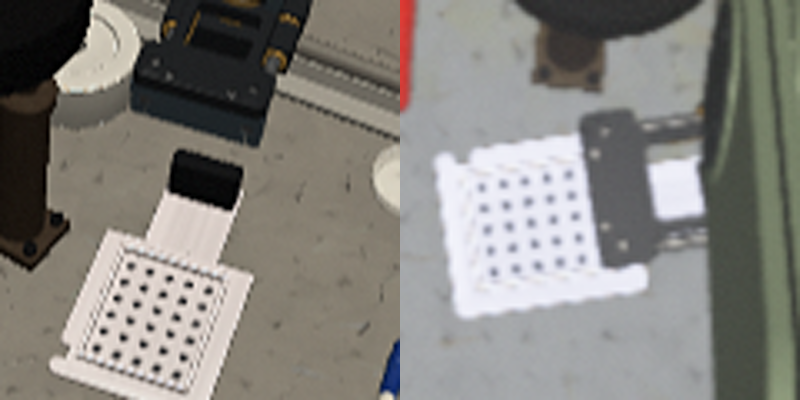

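The sheet stayed put, with the handle still at scene pixel (351.6,204). The blue block is the gripper body's end, which hides the fingers. I'll compare the predicted fingertip pixels with crop3, where a finger did show.

```bash
python3 - <<'E'
from h import *
np.set_printoptions(precision=1,suppress=True)
T=np.array([426.4,-48.3,68.3]);X=np.array([-.9928,-.1201,0]);Y=np.array([-.1201,.9928,0]);Z=np.array([0,0,1.])
for lab,a in(("near tip",(20,33)),("far tip",(-20,-33))):
  for y in a:
    for x in(-16,16):
      for z in(0,79):
        q=proj("scene",T+X*x+Y*y+Z*z); print(lab,y,x,z,(q-[300,150])*4)
for x in(-38,38): print("body +89",[(proj("scene",T+X*x+Y*89+Z*z)-[300,150])*4 for z in(79,)])
for x in(-89,89): print("body alt",[(proj("scene",T+X*x+Y*38+Z*z)-[300,150])*4 for z in(79,)])
# handle box corners predicted
H=np.array([425.7,-48,0])
for y in(-7,7):
  for x in(-23,23):
    for z in(4,40): print("handle",y,x,z,proj("scene",H+X*x+Y*y+Z*z),proj("top",H+X*x+Y*y+Z*z))
# motion of sheet between start and now
a=cv2.imread("pics/scene0.png");b=cv2.imread("pics/f5s.png")
print("diff plate",np.abs(a[215:275,300:362].astype(int)-b[215:275,300:362]).mean())
E
```

```text
near tip 20 -16 0 [176.3 175.8]
near tip 20 -16 79 [193.1  75.1]
near tip 20 16 0 [235.  193.6]
near tip 20 16 79 [255.6  93.2]
near tip 33 -16 0 [168.9 193.7]
near tip 33 -16 79 [185.3  93.4]
near tip 33 16 0 [227.9 211.7]
near tip 33 16 79 [248.2 111.8]
far tip -20 -16 0 [198.5 122.2]
far tip -20 -16 79 [216.3  20.4]
far tip -20 16 0 [256.2 139.2]
far tip -20 16 79 [277.6  37.8]
far tip -33 -16 0 [205.6 105.3]
far tip -33 -16 79 [223.7   3.2]
far tip -33 16 0 [262.9 122. ]
far tip -33 16 79 [284.6  20.3]
body +89 [array([106.6, 162. ])]
body +89 [array([260.3, 208.6])]
body alt [array([41.9, 59.3])]
body alt [array([392.9, 162.2])]
handle -7 -23 4 [341.9 202.7] [338.5 239.1]
handle -7 -23 40 [343.6 192.5] [340.7 237.5]
handle -7 23 4 [361.8 208.8] [341.8 257.7]
handle -7 23 40 [364.  198.7] [344.1 256.8]
handle 7 -23 4 [340.  207.3] [332.9 239.9]
handle 7 -23 40 [341.6 197.2] [334.9 238.3]
handle 7 23 4 [360.  213.5] [336.1 258.5]
handle 7 23 40 [362.2 203.4] [338.2 257.7]
diff plate 6.2847670250896055
```

```bash
python3 - <<'E'
from h import *
np.set_printoptions(precision=1,suppress=True)
T=np.array([425.2,-48.5,52.]);X=np.array([-.9928,-.1201,0]);Y=np.array([-.1201,.9928,0])
for a,b in(((370.4,183.6),(310,266)),((330.5,174),(305,228.7))):
    p,e=tri(a,b);d=p-T;print(p,e,"tool rel x,y,z-up",d@X,d@Y,d[2])
E
```

```text
[377.3  35.2 201.7] [1.4, 1.4] tool rel x,y,z-up 37.45977474649042 88.82170694286782 149.71110292029914
[451.8  41.6 193.2] [0.7, 0.7] tool rel x,y,z-up -37.19281696230612 86.27642524972119 141.2446528092736
```

The body's corners come out at ±37 mm and +88 mm in x and y, which matches its specified size. In z they sit about 40 mm above what the reported TCP implies, and crop3's fingertip shows the same +35 mm. So the real tips look about 36 mm higher than reported and shut above the 40 mm handle. I'll check this by opening the jaw and differencing the images.

```bash
python3 -m jog '{"jaw":[60,60,60,60,60],"slide":[[0,0,0],[0,0,0],[0,0,0],[0,0,0],[0,0,0]],"spin":[0,0,0,0,0]}'
python3 - <<'E'
from h import *
np.set_printoptions(precision=1,suppress=True)
T=env.state()["ee_pos"];X=np.array([-.9928,-.1201,0]);Y=np.array([-.1201,.9928,0]);Z=np.array([0,0,1.])
b=cv2.imread("pics/f5s.png");c=env.grab_frame("scene")[...,::-1];cv2.imwrite("pics/f6s.png",c)
d=(cv2.absdiff(b,c).max(2)>40).astype(np.uint8);d[:150]=0;d[260:]=0;d[:,:310]=0;d[:,410:]=0
n,l,st,ce=cv2.connectedComponentsWithStats(d)
for i in range(1,n):
    if st[i,4]>8:
        ys,xs=np.where(l==i);print(st[i],"lowest px",[(xs[ys==y].min(),xs[ys==y].max(),y) for y in sorted(set(ys))[-6:]])
for z in(0,20,36):
    print(z,[proj("scene",T+X*x+Y*43.5+Z*z) for x in(-16,16)])
big=lambda a:cv2.resize(a[150:250,300:400],(400,400),interpolation=cv2.INTER_CUBIC)
cv2.imwrite("pics/crop6.png",np.hstack([big(c),big(cv2.merge([d*255]*3))]))
E
```

```text
time_s: 6.1
ee_pos: [425.3, -48.6, 51.8]
ee_rot: [180.0, -0.0, -173.1]
force: [-0.1, 1.0, -0.2]
gripper_width: 37.9
gripper_force: 0.0
[371 150  11  15  68] lowest px [(np.int64(372), np.int64(380), np.int64(159)), (np.int64(372), np.int64(379), np.int64(160)), (np.int64(372), np.int64(379), np.int64(161)), (np.int64(371), np.int64(378), np.int64(162)), (np.int64(376), np.int64(378), np.int64(163)), (np.int64(377), np.int64(378), np.int64(164))]
[339 152   4   3  10] lowest px [(np.int64(340), np.int64(342), np.int64(152)), (np.int64(340), np.int64(342), np.int64(153)), (np.int64(339), np.int64(342), np.int64(154))]
[349 155   5   3   9] lowest px [(np.int64(350), np.int64(353), np.int64(155)), (np.int64(349), np.int64(352), np.int64(156)), (np.int64(350), np.int64(352), np.int64(157))]
[338 156   5   4  10] lowest px [(np.int64(338), np.int64(342), np.int64(156)), (np.int64(339), np.int64(342), np.int64(157)), (np.int64(339), np.int64(341), np.int64(158)), (np.int64(339), np.int64(339), np.int64(159))]
[369 165   7  15  43] lowest px [(np.int64(373), np.int64(374), np.int64(174)), (np.int64(373), np.int64(374), np.int64(175)), (np.int64(372), np.int64(374), np.int64(176)), (np.int64(372), np.int64(373), np.int64(177)), (np.int64(372), np.int64(373), np.int64(178)), (np.int64(372), np.int64(372), np.int64(179))]
[344 187  17   9  76] lowest px [(np.int64(344), np.int64(354), np.int64(190)), (np.int64(344), np.int64(357), np.int64(191)), (np.int64(346), np.int64(360), np.int64(192)), (np.int64(349), np.int64(360), np.int64(193)), (np.int64(353), np.int64(360), np.int64(194)), (np.int64(356), np.int64(360), np.int64(195))]
0 [array([340.4, 207. ]), array([355.1, 211.6])]
20 [array([341.4, 201.1]), array([356.3, 205.7])]
36 [array([342.2, 196.3]), array([357.3, 200.9])]
```

View pics/crop6.png

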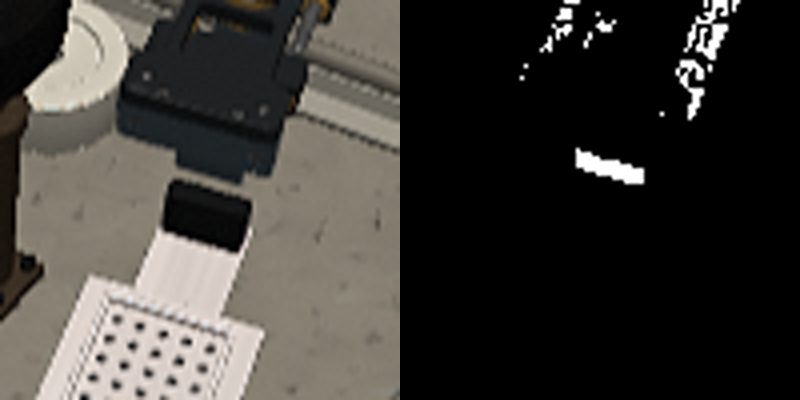

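The opened near finger's tip edge is at (344–360, 191–196), about 12 px higher than predicted. That confirms the tips really are about 37 mm above the reported z. So I go down to a reported z of about −25 in guarded steps, watching the force.

```bash
python3 -m jog '{"jaw":[44,44,44,44,44,44],"slide":[[0,0,0.5],[0,0,0.5],[0,0,0.4],[0,0,0.3],[0,0,0.2],[0,0,0]],"spin":[0,0,0,0,0,0]}' 
python3 -m jog '{"jaw":[44,44,44,44],"slide":[[0,0,0.1],[0,0,0.1],[0,0,0.1],[0,0,0]],"spin":[0,0,0,0]}'
python3 -m jog '{"jaw":[44,44,44],"slide":[[0,0,0.1],[0,0,0.1],[0,0,0]],"spin":[0,0,0]}'
```

```text
time_s: 6.75
ee_pos: [424.9, -48.5, -5.6]
ee_rot: [180.0, -0.1, -173.1]
force: [-0.3, -0.3, -0.3]
gripper_width: 44.3
gripper_force: 0.0
time_s: 7.15
ee_pos: [425.2, -48.5, -14.3]
ee_rot: [180.0, -0.0, -173.1]
force: [0.8, 0.9, 0.2]
gripper_width: 44.5
gripper_force: 0.0
time_s: 7.45
ee_pos: [425.0, -48.5, -20.4]
ee_rot: [180.0, -0.0, -173.1]
force: [0.6, 0.9, -0.7]
gripper_width: 44.1
gripper_force: 0.0
```

```bash
python3 -m jog '{"jaw":[44,44,44],"slide":[[0,0,0.1],[0,0,0.1],[0,0,0]],"spin":[0,0,0]}'
python3 -m jog '{"jaw":[0,0,0,0,0,0],"slide":[[0,0,0],[0,0,0],[0,0,0],[0,0,0],[0,0,0],[0,0,0]],"spin":[0,0,0,0,0,0]}' 50
```

```text
time_s: 7.75
ee_pos: [425.0, -48.5, -26.5]
ee_rot: [180.0, -0.0, -173.1]
force: [0.3, 0.3, -0.4]
gripper_width: 44.0
gripper_force: 0.0
time_s: 8.35
ee_pos: [425.4, -48.6, -26.0]
ee_rot: [180.0, 0.0, -173.1]
force: [-0.9, 0.7, 1.0]
gripper_width: 13.8
gripper_force: 50.0
```

It's gripped at 13.8 mm (the handle is 14), and reported z −26 corresponds to the sheet on the table. Next: lift, carry across and turn.

```bash
python3 -m jog '{"jaw":[0,0,0,0,0,0,0,0,0],"slide":[[0,0,-0.2],[0,0,-0.4],[0,0,-0.6],[0,0,-0.6],[0,0,-0.8],[0,0,-0.8],[0,0,-0.6],[0,0,-0.4],[0,0,0]],"spin":[0,0,0,0,0,0,0,0,0]}'
python3 -m jog '{"jaw":[0,0,0,0,0,0,0,0,0,0],"slide":[[0,0.3,0],[0,0.5,0],[-0.1,0.7,0],[-0.1,0.8,0],[-0.1,0.9,0],[-0.1,0.9,0],[-0.1,0.9,0],[-0.1,0.9,0],[0,0.9,0],[0,0.9,0]],"spin":[0,0,0,0,0,0,0,0,0,0]}'
python3 -m jog '{"jaw":[0,0,0,0,0,0,0,0],"slide":[[0,0.9,0],[0,0.8,0],[0,0.7,0],[0,0.5,0],[0,0.3,0],[0,0.1,0],[0,0,0],[0,0,0]],"spin":[0,0,0,0,0,0,0,0]}'
```

```text
time_s: 9.25
ee_pos: [426.4, -48.8, 107.5]
ee_rot: [-179.9, 0.2, -173.1]
force: [0.0, -0.8, -3.3]
gripper_width: 13.2
gripper_force: 50.0
time_s: 10.25
ee_pos: [413.7, 184.0, 104.6]
ee_rot: [-180.0, -0.2, -173.1]
force: [0.5, -0.0, -2.8]
gripper_width: 13.9
gripper_force: 50.0
time_s: 11.05
ee_pos: [403.4, 280.5, 105.9]
ee_rot: [-180.0, -0.0, -173.1]
force: [0.1, 0.4, -3.1]
gripper_width: 13.8
gripper_force: 50.0
```

```bash
python3 -m jog '{"jaw":[0,0,0,0,0,0,0,0,0,0],"slide":[[0,0,0],[0,0,0],[0,0,0],[0,0,0],[0,0,0],[0,0,0],[0,0,0],[0,0,0],[0,0,0],[0,0,0]],"spin":[0.4,0.8,0.8,0.8,0.8,0.8,0.8,0.8,0.8,0.8]}'
python3 -m jog '{"jaw":[0,0,0,0,0,0,0],"slide":[[0,0,0],[0,0,0],[0,0,0],[0,0,0],[0,0,0],[0,0,0],[0,0,0]],"spin":[0.8,0.8,0.8,0.8,0.5,0,0]}'
```

```text
time_s: 12.05
ee_pos: [403.4, 280.3, 106.0]
ee_rot: [-180.0, -0.0, 125.8]
force: [-0.1, -1.9, -2.9]
gripper_width: 13.8
gripper_force: 50.0
time_s: 12.75
ee_pos: [403.5, 280.7, 106.0]
ee_rot: [-180.0, -0.0, 96.6]
force: [-0.3, 0.1, -2.5]
gripper_width: 13.8
gripper_force: 50.0
```

```bash
python3 - <<'E'
from h import *
np.set_printoptions(precision=1,suppress=True)
f={n:env.grab_frame(n)[...,::-1] for n in("scene","top")}
for n in f: cv2.imwrite(f"pics/f7{n}.png",f[n])
T=env.state()["ee_pos"];a=np.radians(96.6-90);u=np.array([np.cos(a),np.sin(a)]);v=np.array([-u[1],u[0]])
print(T)
for n in f:
    for lab,x,y in(("tail",165,0),("tailL",165,50),("tailR",165,-50),("plL",48,50),("plR",48,-50)):
        print(n,lab,proj(n,np.append(T[:2]+u*x+v*y,T[2]+26.2+4)))
r=lambda a:cv2.resize(a,(400,600),interpolation=cv2.INTER_CUBIC)
cv2.imwrite("pics/crop7.png",np.hstack([r(f["scene"][210:375,140:250]),r(f["top"][135:285,140:240])]))
E
```

```text
[403.5 280.9 106. ]
scene tail [203.3 269.7]
scene tailL [189.6 293.6]
scene tailR [216.1 247.3]
scene plL [253.4 318.1]
scene plR [276.7 268.7]
top tail [183.  182.9]
top tailL [160.1 186. ]
top tailR [205.9 179.8]
top plL [164.7 239.2]
top plR [211.7 232.6]
```

View pics/crop7.png

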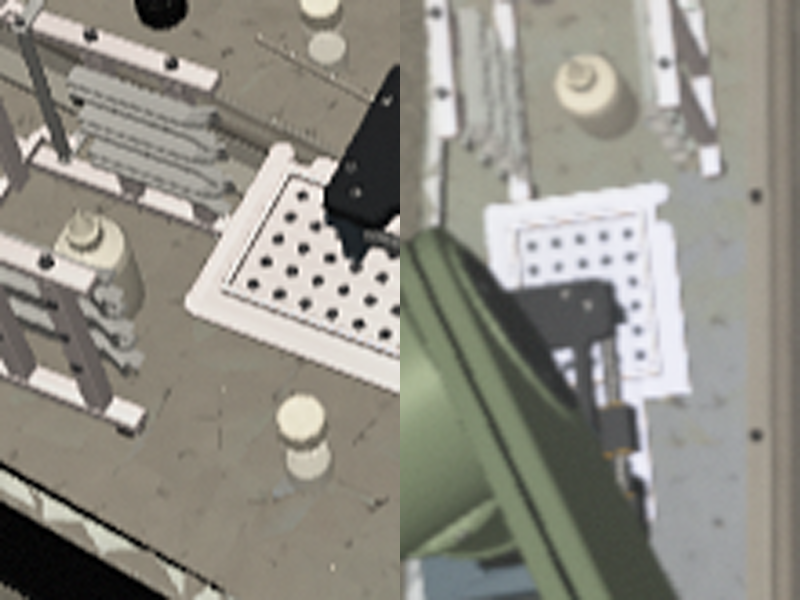

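The scene crop shows the sheet's tail corners at full pixels (192.3,293.3) and (217,249.9), and the top crop at (161.8,186.8) and (206.8,181.8). The rail tips are visible in both, so I'll triangulate tail against rails.

```bash
python3 - <<'E'
from h import *
np.set_printoptions(precision=1,suppress=True)
a=np.radians(6.5);u=np.array([np.cos(a),np.sin(a)]);v=np.array([-u[1],u[0]]);O=np.array([603.4,305.1])
P={"tailL":((192.3,293.3),(161.8,186.8)),"tailR":((217,249.9),(206.8,181.8)),
"Rhi":((199.1,242.5),(204.9,165)),"Rmid":((201,251.8),(207.4,170.6)),"Rlo":((203.8,261.7),(211,173.7)),
"Lhi":((172.5,291.1),(157.2,171.2)),"Lmid":((175.8,299.4),(161.6,175.9)),"Llo":((177.1,307.6),(166,179.4))}
for k,(s,t) in P.items():
    p,e=tri(s,t);d=p[:2]-O;print(k,p,e,"rack xy",d@u,d@v)
E
```

```text
tailL [559.7 346.2 133.9] [0.7, 0.7] rack xy -38.79964746953999 45.74523130747693
tailR [571.5 249.9 127.8] [0.8, 0.8] rack xy -37.951667303365426 -51.23343127884727
Rhi [608.3 253.7 130.7] [0.1, 0.1] rack xy -0.9382791264442316 -51.6452441400598
Rmid [606.  254.1 100.6] [1.8, 1.8] rack xy -3.205122057891513 -50.931337828499295
Rlo [607.8 252.1  62.3] [0.4, 0.4] rack xy -1.5856346434083521 -53.128518894176004
Lhi [594.6 357.9 130.6] [2.3, 2.3] rack xy -2.8113832346317604 53.418344693358584
Lmid [592.9 357.3 100.4] [1.4, 1.4] rack xy -4.508064428312742 53.0701066477704
Llo [595.  357.5  66.2] [0.1, 0.1] rack xy -2.4343796613199675 53.013457525617376
```

The rails agree with the text (33 mm spacing, top pair near 124–131), and the sheet sits about 2.5 mm to the right. I'll shift it left 2.5 mm, go down 6.5 mm (underside at 125.5), and advance to just short of the flare.

```bash
python3 -m jog '{"jaw":[0,0,0,0,0,0,0,0],"slide":[[0.08,0,0.22],[0,0.2,0],[0,0.3,0],[0,0.2,0],[0,0.15,0],[0,0.1,0],[0,0,0],[0,0,0]],"spin":[0,0,0,0,0,0,0,0]}'
python3 - <<'E'
from h import *
np.set_printoptions(precision=2,suppress=True)
F=[]
for i in range(6):
    im=env.grab_frame("scene" if i%2 else "top")[...,::-1];cv2.imwrite("pics/f8%s.png"%("s" if i%2 else "t"),im);s=env.state();F.append(np.r_[s["ee_pos"],s["force"],s["torque"]])
print(np.mean(F,0))
E
```

```text
time_s: 13.65
ee_pos: [431.4, 286.7, 99.3]
ee_rot: [-180.0, 0.0, 96.5]
force: [-0.1, -0.3, -1.9]
gripper_width: 14.1
gripper_force: 50.0
[431.3  286.76  99.39   0.12   0.02  -1.99  -0.1    0.22  -0.01]
```

```bash
python3 -m jog '{"jaw":[0,0,0,0],"slide":[[0,0.1,0],[0,0.1,0],[0,0.1,0],[0,0,0]],"spin":[0,0,0,0]}'
python3 -m jog '{"jaw":[0,0,0],"slide":[[0,0.1,0],[0,0.07,0],[0,0,0]],"spin":[0,0,0]}'
```

```text
time_s: 14.35
ee_pos: [441.1, 288.0, 99.4]
ee_rot: [180.0, -0.0, 96.5]
force: [0.4, 0.3, -2.9]
gripper_width: 13.6
gripper_force: 50.0
time_s: 14.65
ee_pos: [445.9, 288.5, 99.4]
ee_rot: [180.0, -0.0, 96.5]
force: [-0.2, 0.4, -1.9]
gripper_width: 13.5
gripper_force: 50.0
```

```bash
python3 - <<'E'
from h import *
f={n:env.grab_frame(n)[...,::-1] for n in("scene","top")}
for n in f: cv2.imwrite(f"pics/f9{n}.png",f[n])
r=lambda a:cv2.resize(a,(398,598),interpolation=cv2.INTER_CUBIC)
o=np.zeros((598,800,3),np.uint8);o[:,:398]=r(f["scene"][220:320,160:226]);o[:,402:]=r(f["top"][140:215,150:220][:, :]) if 0 else cv2.resize(f["top"][145:215,150:220],(398,598),interpolation=cv2.INTER_CUBIC)
cv2.imwrite("pics/crop9.png",o)
E
```

```text
(no output)
```

View pics/crop9.png

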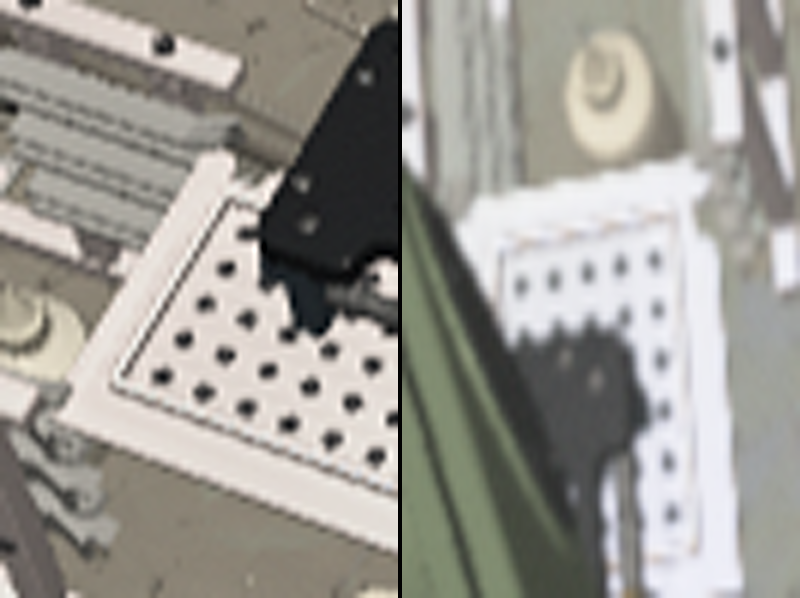

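The sheet's tail is at the high rail's tips on both sides, with the scene corners at about (196,245) and (170,289). I'll check the relative height numerically, then feel my way in.

```bash
python3 - <<'E'
from h import *
np.set_printoptions(precision=1,suppress=True)
a=np.radians(6.5);u=np.array([np.cos(a),np.sin(a)]);v=np.array([-u[1],u[0]]);O=np.array([603.4,305.1])
for k,s,t in(("L",(170.3,288.8),(161.1,170.2)),("R",(196.2,244.9),(203.3,164.9)),("Rrailtip",(199,241.2),(206.8,165))):
    p,e=tri(s,t);d=p[:2]-O;print(k,p,e,d@u,d@v)
T=env.state()["ee_pos"]
for y in(50,-50):
  for z in(26,30):
    q=np.append(T[:2]+u*165+v*y,T[2]+z);print(y,z,proj("scene",q),proj("top",q))
for y in(55,-55):
  for z in(124,131): q=np.append(O-2*u+v*y,z);print("rail",y,z,proj("scene",q),proj("top",q))
E
python3 -m jog '{"jaw":[0,0,0],"slide":[[0,0.07,0],[0,0.07,0],[0,0,0]],"spin":[0,0,0]}'
```

```text
L [601.7 352.8 122.2] [0.2, 0.2] 3.6819147765956988 47.552493600105294
R [611.  258.4 126.4] [0.9, 0.9] 2.240373915617085 -47.29548141516869
Rrailtip [610.  250.2 128.4] [1.0, 1.0] 0.3348650142613163 -55.27610573595771
50 26 [167.7 289.3] [158.9 168.8]
50 30 [167.4 288.1] [158.3 168.3]
-50 26 [195.2 244.1] [203.7 162.8]
-50 30 [194.9 242.9] [203.4 162.3]
rail 55 124 [171.  293.1] [157.7 172.8]
rail 55 131 [170.3 291.1] [156.7 171.9]
rail -55 124 [200.9 243.3] [207.  166.2]
rail -55 131 [200.4 241.1] [206.4 165.2]
time_s: 15.05
ee_pos: [450.1, 289.0, 99.4]
ee_rot: [180.0, -0.0, 96.5]
force: [-0.7, 0.1, -2.1]
gripper_width: 13.9
gripper_force: 50.0
```

```bash
python3 -m jog '{"jaw":[0,0,0,0],"slide":[[0,0.07,0],[0,0.07,0],[0,0.07,0],[0,0,0]],"spin":[0,0,0,0]}'
```

```text
time_s: 15.45
ee_pos: [456.3, 289.7, 99.4]
ee_rot: [180.0, -0.0, 96.5]
force: [-0.4, 0.3, -2.0]
gripper_width: 13.9
gripper_force: 50.0
```

```bash
python3 -m jog '{"jaw":[0,0,0,0],"slide":[[0,0.07,0],[0,0.07,0],[0,0.07,0],[0,0,0]],"spin":[0,0,0,0]}'
```

```text
time_s: 15.85
ee_pos: [462.6, 290.4, 99.4]
ee_rot: [180.0, -0.0, 96.5]
force: [-0.7, 0.8, -2.4]
gripper_width: 13.8
gripper_force: 50.0
```

```bash
python3 -m jog '{"jaw":[0,0,0],"slide":[[0,0,0.04],[0,0,0],[0,0,0]],"spin":[0,0,0]}'; python3 -m jog '{"jaw":[0,0,0],"slide":[[0,0,0.03],[0,0,0],[0,0,0]],"spin":[0,0,0]}'
```

```text
time_s: 16.15
ee_pos: [462.2, 290.3, 98.2]
ee_rot: [180.0, -0.0, 96.5]
force: [0.7, -0.2, -2.1]
gripper_width: 14.1
gripper_force: 50.0
time_s: 16.45
ee_pos: [462.4, 290.4, 97.7]
ee_rot: [180.0, -0.0, 96.5]
force: [-2.1, -1.9, 1.8]
gripper_width: 13.5
gripper_force: 50.0
```

The ledge is felt at reported 97.7, i.e. underside 123.9 mm, so it's in the right channel. I raise 1 mm and slide in.

```bash
python3 -m jog '{"jaw":[0,0,0,0,0,0],"slide":[[0,0,-0.04],[0,0.1,0],[0,0.1,0],[0,0.1,0],[0,0.1,0],[0,0,0]],"spin":[0,0,0,0,0,0]}'
```

```text
time_s: 17.05
ee_pos: [474.7, 291.7, 98.2]
ee_rot: [180.0, -0.0, 96.5]
force: [0.4, 0.0, -2.5]
gripper_width: 13.9
gripper_force: 50.0
```

```bash
python3 -m jog '{"jaw":[0,0,0,0,0,0,0],"slide":[[0,0.1,0],[0,0.1,0],[0,0.1,0],[0,0.1,0],[0,0.1,0],[0,0.1,0],[0,0,0]],"spin":[0,0,0,0,0,0,0]}'
```

```text
time_s: 17.75
ee_pos: [492.5, 293.8, 98.4]
ee_rot: [180.0, -0.0, 96.5]
force: [0.5, 0.4, -2.2]
gripper_width: 14.0
gripper_force: 50.0
```

```bash
python3 -m jog '{"jaw":[0,0,0,0,0,0,0],"slide":[[0,0.1,0],[0,0.1,0],[0,0.1,0],[0,0.1,0],[0,0.1,0],[0,0,0],[0,0,0]],"spin":[0,0,0,0,0,0,0]}'
```

```text
time_s: 18.45
ee_pos: [506.9, 295.4, 98.4]
ee_rot: [-180.0, 0.0, 96.5]
force: [-0.6, 0.2, -2.5]
gripper_width: 13.6
gripper_force: 50.0
```

```bash
python3 -m jog '{"jaw":[0,0,0,0,0],"slide":[[0,0.1,0],[0,0.1,0],[0,0.06,0],[0,0.06,0],[0,0,0]],"spin":[0,0,0,0,0]}'
```

```text
time_s: 18.95
ee_pos: [516.7, 296.5, 98.4]
ee_rot: [180.0, -0.0, 96.5]
force: [-0.3, -0.5, -2.6]
gripper_width: 13.9
gripper_force: 50.0
```

```bash
python3 -m jog '{"jaw":[0,0,0,0,0],"slide":[[0,0.05,0],[0,0.05,0],[0,0.05,0],[0,0,0],[0,0,0]],"spin":[0,0,0,0,0]}'
```

```text
time_s: 19.45
ee_pos: [521.0, 297.0, 98.5]
ee_rot: [180.0, -0.0, 96.5]
force: [1.0, 0.2, -2.2]
gripper_width: 14.1
gripper_force: 50.0
```

```bash
python3 -m jog '{"jaw":[0,0,0,0,0],"slide":[[0,0.05,0],[0,0.05,0],[0,0.05,0],[0,0,0],[0,0,0]],"spin":[0,0,0,0,0]}'
```

```text
time_s: 19.95
ee_pos: [525.4, 297.5, 98.4]
ee_rot: [-180.0, -0.0, 96.5]
force: [0.1, -0.1, -2.5]
gripper_width: 13.6
gripper_force: 50.0
```

```bash
python3 -m jog '{"jaw":[0,0,0,0],"slide":[[0,0.05,0],[0,0.05,0],[0,0.05,0],[0,0,0]],"spin":[0,0,0,0]}'
```

```text
time_s: 20.35
ee_pos: [530.2, 298.1, 98.5]
ee_rot: [180.0, -0.0, 96.5]
force: [-0.1, 0.9, -2.5]
gripper_width: 14.0
gripper_force: 50.0
```

```bash
python3 -m jog '{"jaw":[0,0,0,0],"slide":[[0,0.05,0],[0,0.05,0],[0,0.05,0],[0,0,0]],"spin":[0,0,0,0]}'
```

```text
time_s: 20.75
ee_pos: [534.6, 298.6, 98.4]
ee_rot: [180.0, -0.0, 96.5]
force: [-0.6, -0.1, -2.4]
gripper_width: 13.6
gripper_force: 50.0
```

```bash
python3 -m jog '{"jaw":[0,0,0,0],"slide":[[0,0.05,0],[0,0.05,0],[0,0.05,0],[0,0,0]],"spin":[0,0,0,0]}'
```

```text
time_s: 21.15
ee_pos: [539.1, 299.1, 98.5]
ee_rot: [180.0, -0.0, 96.5]
force: [0.2, 0.1, -2.0]
gripper_width: 13.7
gripper_force: 50.0
```

```bash
python3 -m jog '{"jaw":[0,0,0,0],"slide":[[0,0.05,0],[0,0.05,0],[0,0.04,0],[0,0,0]],"spin":[0,0,0,0]}'
```

```text
time_s: 21.55
ee_pos: [541.8, 299.4, 98.4]
ee_rot: [-179.9, 0.0, 96.5]
force: [-5.4, -0.1, -0.6]
gripper_width: 13.9
gripper_force: 50.0
```

```bash
python3 -m jog '{"jaw":[0,0,0,0],"slide":[[0,0.05,0],[0,0.05,0],[0,0.04,0],[0,0,0]],"spin":[0,0,0,0]}'
```

```text
time_s: 21.95
ee_pos: [545.4, 299.6, 98.5]
ee_rot: [-179.8, 0.1, 96.6]
force: [-6.0, -0.6, 1.0]
gripper_width: 13.8
gripper_force: 50.0
```

Catch contact is felt at x≈541 (5–6 N). I carry on in small steps; home should be near 555–558.

```bash
python3 -m jog '{"jaw":[0,0,0],"slide":[[0,0.04,0],[0,0.04,0],[0,0,0]],"spin":[0,0,0]}'
```

```text
time_s: 22.25
ee_pos: [549.2, 300.0, 98.3]
ee_rot: [-180.0, 0.0, 96.6]
force: [-2.7, -0.8, -0.9]
gripper_width: 13.6
gripper_force: 50.0
```

```bash
python3 -m jog '{"jaw":[0,0,0],"slide":[[0,0.04,0],[0,0.04,0],[0,0,0]],"spin":[0,0,0]}'
```

```text
time_s: 22.55
ee_pos: [553.1, 300.9, 98.4]
ee_rot: [179.9, -0.0, 96.5]
force: [1.3, -0.9, -2.6]
gripper_width: 13.7
gripper_force: 50.0
```

```bash
python3 -m jog '{"jaw":[0,0,0],"slide":[[0,0.03,0],[0,0.03,0],[0,0,0]],"spin":[0,0,0]}'
```

```text
time_s: 22.85
ee_pos: [554.0, 300.9, 98.6]
ee_rot: [180.0, -0.0, 96.5]
force: [0.0, -0.3, -2.6]
gripper_width: 14.0
gripper_force: 50.0
```

```bash
python3 -m jog '{"jaw":[0,0,0],"slide":[[0,0.03,0],[0,0.02,0],[0,0,0]],"spin":[0,0,0]}'
```

```text
time_s: 23.15
ee_pos: [553.9, 300.9, 98.5]
ee_rot: [-179.9, 0.0, 96.5]
force: [-4.9, -0.0, 0.3]
gripper_width: 13.8
gripper_force: 50.0
```

```bash
python3 -m jog '{"jaw":[0,0,0],"slide":[[0,0.04,0],[0,0,0],[0,0,0]],"spin":[0,0,0]}'
```

```text
time_s: 23.45
ee_pos: [553.9, 300.8, 98.6]
ee_rot: [-179.7, 0.0, 96.5]
force: [-7.5, -0.9, 3.0]
gripper_width: 13.6
gripper_force: 50.0
```

Solid stop at x=553.9 with force rising, so it's home. I relax the push, settle it on the ledges, open and rise.

```bash
python3 -m jog '{"jaw":[0,0,0,0,0],"slide":[[0,-0.05,0],[0,-0.05,0.01],[0,0,0.01],[0,0,0],[0,0,0]],"spin":[0,0,0,0,0]}'
python3 -m jog '{"jaw":[30,30,30,30,30,30],"slide":[[0,0,0],[0,0,0],[0,0,0],[0,0,0],[0,0,0],[0,0,0]],"spin":[0,0,0,0,0,0]}'
python3 -m jog '{"jaw":[30,30,30,30,30,30,30],"slide":[[0,0,-0.2],[0,0,-0.4],[0,0,-0.6],[0,0,-0.6],[0,0,-0.6],[0,0,0],[0,0,0]],"spin":[0,0,0,0,0,0,0]}'
```

```text
time_s: 23.95
ee_pos: [554.0, 300.9, 98.0]
ee_rot: [179.9, -0.0, 96.5]
force: [-0.6, -0.8, -1.2]
gripper_width: 13.9
gripper_force: 50.0
time_s: 24.55
ee_pos: [553.5, 300.8, 97.9]
ee_rot: [180.0, -0.0, 96.5]
force: [0.3, -0.8, -0.4]
gripper_width: 30.2
gripper_force: 0.0
time_s: 25.25
ee_pos: [553.6, 300.8, 170.4]
ee_rot: [179.9, -0.0, 96.5]
force: [-0.3, 0.0, -0.5]
gripper_width: 30.0
gripper_force: 0.0
```

```bash
python3 -m jog '{"jaw":[30,30,30,30,30,30,30],"slide":[[0,-0.5,-0.8],[0,-0.9,-0.5],[0,-0.9,0],[0,-0.9,0],[0,-0.9,0],[0,0,0],[0,0,0]],"spin":[0,0,0,0,0,0,0]}'
python3 - <<'E'
from h import *
np.set_printoptions(precision=1,suppress=True)
u=np.array([np.cos(np.radians(6.5)),np.sin(np.radians(6.5))]);v=np.array([-u[1],u[0]])
for n in C:
    im=env.grab_frame(n)[...,::-1];cv2.imwrite(f"pics/f10{n}.png",im);g=cv2.cvtColor(im,6)
    p=proj(n,[554,300.8,164]);x,y=p.astype(int);w=g[y-25:y+25,x-25:x+25]
    k,l,st,ce=cv2.connectedComponentsWithStats((w<50).astype(np.uint8));print(n,"handle pred",p,[(ce[i]+[x-25,y-25],st[i,4]) for i in range(1,k) if st[i,4]>40])
    for a in(30,55,80,100):
        q=proj(n,np.append([554,300.8]+u*a+v*(44 if a>50 else 0),128)).astype(int);print(a,g[q[1],q[0]],end=" ")
    print()
E
```

```text
time_s: 25.95
ee_pos: [430.9, 286.6, 208.4]
ee_rot: [-180.0, 0.0, 96.6]
force: [-0.0, 0.8, -0.7]
gripper_width: 29.5
gripper_force: 0.0
scene handle pred [207.7 264.9] [(array([207.8, 271. ]), np.int32(350))]
30 217 55 151 80 177 100 196 
top handle pred [179.2 185.8] []
30 234 55 172 80 178 100 181
```

```bash
python3 -c "
from workcell import env
print(env.job_done())"
```

```text
the job is handed in; nothing more can be done
None
```

I slid the sheet onto the 124 mm rails, the lowest pair that clears the dropper bottle standing in the rack, pushed it past the catch to the depth stop (at most about 8 N measured at the wrist), released it, and handed the job in at about 26 s; no verdict came back.

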